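# Hold the surface probe on the ring mark of the warming plate

### The arm

A 6-joint arm with a two-finger parallel gripper is mounted at the origin on a cart in front of the work surface, level with it; the furniture and walls round the work are solid. World frame = base frame: x ahead of the robot, y to its left, z up, the work surface at z = 0. Lengths are in m, angles in degrees, forces in N, time in s.
With the tool pointing down it reaches from about 0.35 to 0.875 m from the base axis. Payload 4.2 kg.
Tool frame: the origin (TCP) lies midway between the tips of the shut fingers; the grasp point (between the pads) lies r.pinch_z behind it (r.pinch_z is the distance from the TCP to the grasp point, in m); z points along the fingers, y is the direction in which the jaws open and shut (so a half turn about z gives the same grasp; the last joint's range is limited). The gripper opens to 87 mm and grips with 3 to 60 N. Pads are 19 mm wide; open, the fingers measure 117 mm over their backs; the gripper's body (75 mm by 190 mm) begins 51 mm behind the grasp point.
Start: joints at [-58.293, 22.042, 0.453, 0, -68.411, -14.817], TCP at [0.182, -0.598, 0.223] pointing down, gripper open.
Joint ranges: [-179.83, 179.83], [-69.29, 118.12], [-61.27, 80.66], [-181.25, 117.63], [-171.15, -9.14], [-177.46, 177.46]. Speed limits (degrees/s): [159.86, 159.86, 180, 180, 180, 180].

### API

Orientations are given as a 3x3 rotation matrix whose columns are the frame's x, y, z axes.
In Python, from station import r gives the robot as it stands. The module is installed in compiled form; this text tells all that it offers.
- The arm moves only by the tool play_rows, never from a script. Its argument "deltas" is a list of rows, each a list of 7 numbers: the shift along the tool's x, y, z in units of 25 mm (1.0 is 25 mm), then the turn, a rotation vector about the tool's x, y, z in units of 5 degrees (1.0 is 5 degrees), then the finger opening in mm, from 0 to 87. In form: [[tx, ty, tz, wx, wy, wz, fingers], ...]. A call has 1 to 12 rows; each row is the pose to reach, as a shift and turn from the pose commanded when the call began, along the tool's axes at that moment; what a row does not reach only later rows make up. A row lasts 1/10 s, in which the tool goes at most 50 mm and 8.59 degrees, less where a joint would pass 70% of its speed; a pose out of reach is approached as far as the arm can. A call with a gripper value outside its range is refused whole. The fingers move at their own pace and stop on an object; the grip force is fixed at half the most. Time passes only in rows, so rows that repeat a pose let the fingers close. It gives the time, the measured TCP pose, the force and the opening at its end, in the units of the state.
- r.sense(): the state, without advancing time (a new reading comes with each control period).
- r.capture(name): name is "side" or "top"; returns a dict with "pixels" (384x512x3 uint8, red, green, blue), "camera_matrix" (3x3 intrinsics, pixels), "k1" (the pictures are not rectified: a ray, as slopes to the right and down, at radius r is drawn at 1 + k1 r^2 times it, then the intrinsics apply), "R" (3x3) and "t" (3): a world point X has camera coordinates R X + t. Camera axes: x right, y down, z forward; pixel columns grow to the right and rows downward; lengths in m; the calibration is good to about 2 mm. A picture is of the moment at which its call begins. There is no depth.
- r.finish_job(): hands the job in, once; it reports no verdict.
Trained networks look in the newest picture that a camera, given by its name, has taken for a name from the list of things; names that differ only in an ending like _2 or _b are one class to them, and where a whole thing is asked for, a point or a joint stands for the part that bears it (a point fixed in the world has none). Each returns a list of dicts, best first, with "score" (0 to 1); they miss things now and then, are a little off and sometimes report something else, mostly with a low value. They report only what shows in the picture. A call takes as long as a camera call. They do not tell look-alikes from the thing itself.
- r.spot_in(camera, target): "centre" ([x, y, z] in m, in world coordinates, good to about 4 mm: the middle of the surface that is visible of it).
- r.cut_out(camera, target): "region" (384x512 bool, what is visible of it).
The state is a dict: "time_s": time; "joints": joint angles; "joint_velocities": joint speeds; "effort": joint torques, N m; "tcp_pos": TCP position; "ee_rot": TCP orientation; "wrist_force": force on the tool from outside, world axes, zero at the start; "moment": the same for the moment, N m; "gripper_width": opening from 0.0 (shut) to 1.0 (fully open).
Only numpy, scipy, OpenCV 4.12 (cv2) and the standard library are available. Lean on these libraries where they do the work, as an engineer would, in place of code of your own. Each camera call takes 0.05 s, during which the arm holds its last target.

### The job

Take the surface probe (the taller one, with the square handle) out of the rack and hold its sprung tip on the sloping face of the warming plate, inside the engraved ring, with the probe square to that face and pressed lightly, so that the tip is pushed about half way in and never pressed hard. Leave the other probe in the rack and the other things on the table where they are. Finish while holding the probe there like that: do not let go or put it down.

Things in the scene. Friction and masses are not known exactly. Their poses are not given: they have to be found in the camera images.
- surface_probe: The surface probe, 0.15 kg, at the start standing upright in one of the rack's two holes (either one). Origin: centre of the underside of its round collar, which rests on the rack; +z runs up the handle. Collar 32 mm across, z 0 to 6 mm; square black handle 24 x 24 mm (faces normal to the probe's x and y), z 6 to 96 mm; below the collar a steel neck 12 mm across down to z -40 mm, then the sprung tip, whose flat end lies at z -62 mm when free.
- tip_end (a point): Centre of the flat end of the surface probe's sprung tip, a steel disc 14 mm across; 62 mm below the probe's origin on its axis when free, less when pushed in.
- probe_tip (a joint): How far the sprung tip is pushed into the probe, in m: 0 free, 0.010 fully in. The spring pushes with 1.2 N at 0, 2.7 N half way (0.005) and 4.2 N at 0.010; beyond that it is a hard stop.
- needle_probe: The other probe, standing in the other hole of the rack: round black handle 22 mm across and 65 mm high on a 28 mm collar 5 mm thick, a thin needle 4 mm across and 58 mm long below. Origin: centre of the collar's underside; z up the handle. Its top stands 150 mm above the table, so a probe carried over it must be raised well above that. To be left there.
- probe_rack: Fixed aluminium bridge rack, 60 x 160 x 80 mm (x, y, z), origin at the centre of its underside. Its top (z 80 mm, 12 mm thick) has two through holes 20 mm across at y -40 and +40 mm. A probe must be raised at least 62 mm to come out.
- plate_face: The sloping steel face of the warming plate, fixed, 180 x 270 mm and 14 mm thick. Origin: centre of the upper surface, 65 mm above the table. Its x axis runs up the slope (away from the robot, 20 degrees above level), y along the level direction, z is the outward normal of the face, leaning 20 degrees from vertical toward the robot's side. A lip 9 mm high (above the face) edges its upper end (x 84 to 90 mm), one 4 mm high its lower end.
- ring_center (a point): Centre of the engraved ring on the face (a dark line 3 mm wide, 36 mm across at its middle, about 33 mm clear inside). The face also bears an engraved square and an engraved diagonal cross of like size: the three stand in a row along the face's y axis at its x = 0, 85 mm apart, in any order.
- warming_plate: The whole warming plate (grey housing and sloping face), fixed, 180 x 270 mm in plan, 102 mm high at the back. Origin: centre of its underside; turned about vertical with the face.
- label_roll: Loose white roll, 64 mm across, 30 mm high, lying on the table. Origin: underside centre. To be left alone.
- kitchen_timer: Loose timer, 30 x 74 x 66 mm, standing. Origin: underside centre. To be left alone.
- tape_roll: Loose roll of brown tape, 92 mm across, 48 mm high. Origin: underside centre. To be left alone.
There are look-alikes about, which are no part of the job. Leave any purple or yellow look-alike of the surface_probe alone.

How it is judged:
By the outcome, as a careful person would: the job done as asked, in the order asked, and still so for the second after the job is handed in, while the arm keeps its last pose, push and grip.
It also fails if it takes over 35 s, if anything falls off the work surface, if the arm or the gripper's body presses on something with over 40 N, if the wrist force passes 120 N, or if a joint passes its speed limit or range.

## Working session

There is one attempt and no reset: what is moved stays moved. The work goes in short steps, Python scripts to look and compute and a tool call to move; the robot and the scene stay as the last step left them, time stands still between calls to the robot, and variables do not carry over. Pictures are saved under pics/ and viewed, and the job is handed in when it is done.

Besides the shell and the picture viewer there is one more tool, called as name([rows], argument=value, ...), one row to a line, values as JSON. play_rows: Moves the arm, as the interface text tells. Its arguments: {"type":"object","properties":{"deltas":{"type":"array","items":{"type":"array","items":{"type":"number"}}}},"required":["deltas"]}

```bash
mkdir -p pics
cat > h.py <<'E'
import numpy as np, cv2
from station import r
def cap(n,f=None):
    c=r.capture(n)
    if f: cv2.imwrite('pics/'+f,c['pixels'][:,:,::-1])
    return c
def proj(c,X):
    X=np.atleast_2d(X); p=X@np.array(c['R']).T+np.array(c['t']); s=p[:,:2]/p[:,2:]
    s=s*(1+c['k1']*(s**2).sum(1,keepdims=True)); K=np.array(c['camera_matrix'])
    return s@K[:2,:2].T+K[:2,2]
def ray(c,uv):
    K=np.array(c['camera_matrix']); d=(np.array(uv)-K[:2,2])/[K[0,0],K[1,1]]; s=d.copy()
    for _ in range(30): s=d/(1+c['k1']*(s@s))
    R=np.array(c['R']); v=R.T@np.array([s[0],s[1],1]); return -R.T@np.array(c['t']),v/np.linalg.norm(v)
def atz(c,uv,z):
    o,v=ray(c,uv); return o+v*(z-o[2])/v[2]
E
python3 - <<'E'
from h import *
np.set_printoptions(precision=4,suppress=True)
print(r.sense(), r.pinch_z)
for n in('side','top'):
    c=cap(n,n+'0.png'); print(n,c['k1'],c['camera_matrix'],c['R'],c['t'])
    for t in('surface_probe','needle_probe','probe_rack','plate_face','ring_center','warming_plate','tip_end'):
        try:print(t,[(np.round(x['centre'],4),round(x['score'],2)) for x in r.spot_in(n,t)])
        except Exception as e: print(t,e)
E
```

```text
{'time_s': 0.0, 'joints': array([-58.2949,  22.0905,   0.3791,  -0.0308, -68.4101, -14.8166]), 'joint_velocities': array([-0.0276, -0.0751,  0.0662,  0.0135, -0.0335,  0.1041]), 'effort': array([  0.0026, -39.0662,  18.7404,   4.2199,   0.0109,  -0.0002]), 'tcp_pos': array([ 0.1814, -0.5975,  0.2215]), 'ee_rot': array([[-0.9569, -0.2903, -0.0007],
       [-0.2903,  0.9569,  0.0021],
       [ 0.0001,  0.0022, -1.    ]]), 'wrist_force': array([ 0.3088, -0.7399, -0.2816]), 'moment': array([0.0185, 0.0127, 0.0092]), 'gripper_width': 0.9956998803769812} 0.0187
side -0.08128198584614747 [[473.5687   0.     260.6655]
 [  0.     473.5687 194.0896]
 [  0.       0.       1.    ]] [[-0.9993 -0.0356  0.0114]
 [-0.0253  0.4205 -0.9069]
 [ 0.0275 -0.9066 -0.4211]] [0.5802 0.1016 1.0044]
surface_probe [(array([ 0.4992, -0.1194,  0.1041]), 0.83), (array([ 0.5425, -0.2222,  0.1326]), 0.82), (array([ 0.4494, -0.251 ,  0.1017]), 0.65)]
needle_probe [(array([ 0.5709, -0.2992,  0.117 ]), 0.49)]
probe_rack [(array([ 0.5555, -0.231 ,  0.042 ]), 0.58)]
plate_face [(array([0.5813, 0.2123, 0.0654]), 0.76)]
ring_center []
warming_plate [(array([0.5847, 0.2387, 0.0549]), 0.78)]
tip_end []
top -0.07008512978627125 [[467.6172   0.     260.9292]
 [  0.     467.6172 191.2232]
 [  0.       0.       1.    ]] [[-0.0266 -0.9996  0.0118]
 [-0.9971  0.0257 -0.072 ]
 [ 0.0717 -0.0136 -0.9973]] [-0.0425  0.5621  1.0457]
surface_probe [(array([ 0.54  , -0.2248,  0.1753]), 0.81), (array([ 0.4468, -0.2527,  0.1474]), 0.81), (array([ 0.4931, -0.1227,  0.1564]), 0.68), (array([0.5771, 0.1717, 0.0641]), 0.38), (array([0.5791, 0.1698, 0.0664]), 0.16)]
needle_probe [(array([ 0.5683, -0.3064,  0.1358]), 0.53)]
probe_rack [(array([ 0.5551, -0.273 ,  0.0788]), 0.77)]
plate_face [(array([0.5782, 0.1753, 0.0671]), 0.58)]
ring_center []
warming_plate [(array([0.5784, 0.169 , 0.0638]), 0.94)]
tip_end []
```

View pics/side0.png

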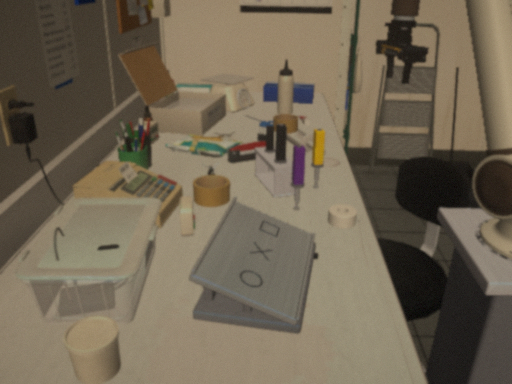

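View pics/top0.png

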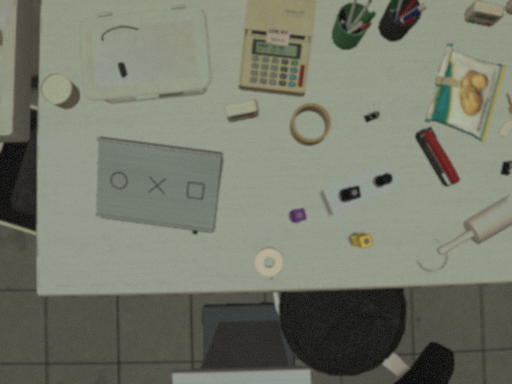

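Run:
```python
import cv2
t=cv2.imread('pics/top0.png');s=cv2.imread('pics/side0.png')
cv2.imwrite('pics/zt1.png',cv2.resize(t[130:240,90:230],None,fx=5.5,fy=5.4,interpolation=cv2.INTER_CUBIC))
cv2.imwrite('pics/zt2.png',cv2.resize(t[160:250,280:400],None,fx=6.5,fy=6.5,interpolation=cv2.INTER_CUBIC))
cv2.imwrite('pics/zs1.png',cv2.resize(s[195:335,185:325],None,fx=4.2,fy=4.2,interpolation=cv2.INTER_CUBIC))
cv2.imwrite('pics/zs2.png',cv2.resize(s[115:215,245:345],None,fx=6,fy=6,interpolation=cv2.INTER_CUBIC))
```

```text
(no output)
```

View pics/zt1.png

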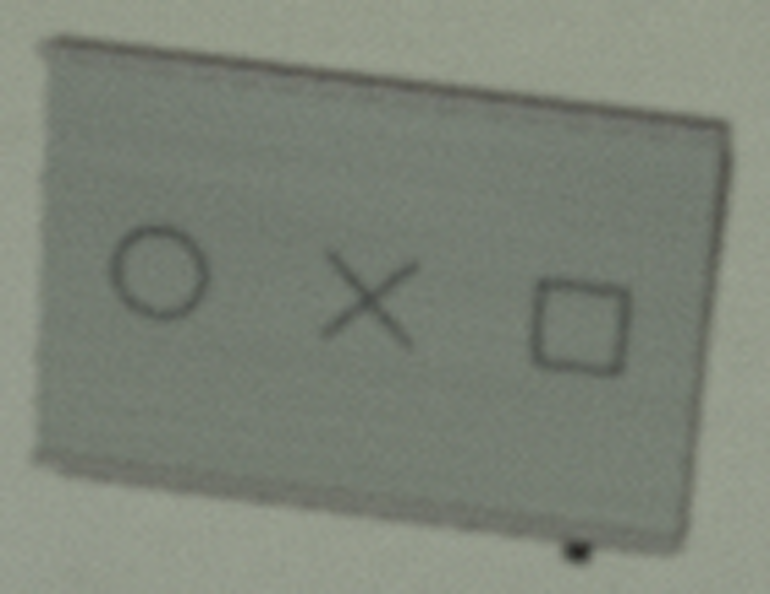

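View pics/zt2.png

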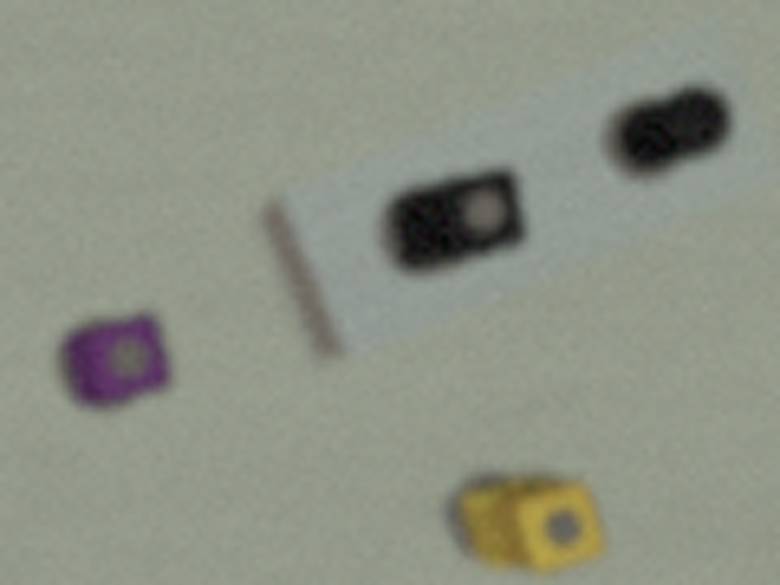

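View pics/zs1.png

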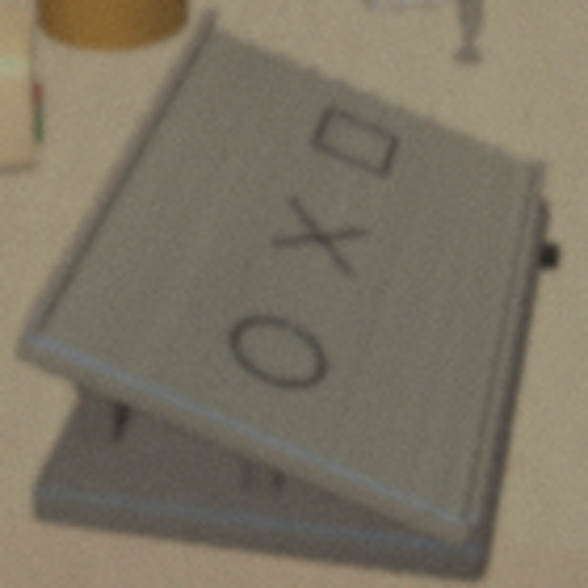

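View pics/zs2.png

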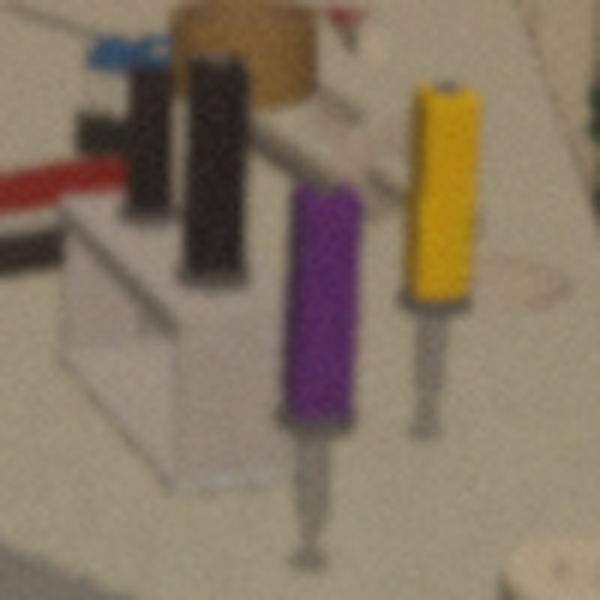

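```bash
cat > fit.py <<'E'
from h import *
from scipy.optimize import least_squares, minimize
np.set_printoptions(precision=4,suppress=True)
C={n:cap(n) for n in('top','side')}
def plateR(yaw):
    a=np.radians(20);Rz=cv2.Rodrigues(np.array([0,0,yaw]))[0]
    return Rz@np.array([[np.cos(a),0,-np.sin(a)],[0,1,0],[np.sin(a),0,np.cos(a)]])
zt=lambda p:(np.array(p)+.5)/[5.5,5.4]+[90,130]-.5
zs=lambda p:(np.array(p)+.5)/4.2+[185,195]-.5
# ring(+85) cross(0) square(-85); face corners
loc=np.array([[0,.085,0],[0,0,0],[0,-.085,0]])
ot=np.array([zt(p) for p in[(159,273),(369,299),(581,328)]]); os_=np.array([zs(p) for p in[(278,351),(321,237),(356,141)]])
def res(q,sep=False):
    X=loc@plateR(q[2]).T+[q[0],q[1],.065]
    a=(proj(C['top'],X)-ot); b=(proj(C['side'],X)-os_)
    return (a,b) if sep else np.r_[a.ravel(),b.ravel()]
s=least_squares(res,[.58,.17,0]); print('plate',s.x,np.degrees(s.x[2])); print(res(s.x,True))
R=plateR(s.x[2]); ring=loc[0]@R.T+[*s.x[:2],.065]; print('ring',ring,'n',R[:,2])
# probe
def mask(c,box):
    im=cv2.GaussianBlur(c['pixels'],(3,3),0).max(2); m=np.zeros(im.shape,bool); u0,v0,u1,v1=box; m[v0:v1,u0:u1]=im[v0:v1,u0:u1]<60; return m
boxes={'top':(333,180,366,206),'side':(274,120,288,163)}
mm={}
for n in C:
    m=mask(C[n],boxes[n]); 
    if n=='top': m=cv2.morphologyEx(m.astype(np.uint8),cv2.MORPH_CLOSE,np.ones((7,7)))>0
    mm[n]=m; print(n,m.sum()); cv2.imwrite(f'pics/m_{n}.png',m*255)
def rend(c,q,up=8):
    x,y,w=q; Rz=cv2.Rodrigues(np.array([0,0,w]))[0]
    b=np.array([[i*.012,j*.012,k] for i in(-1,1) for j in(-1,1) for k in(.086,.176)])@Rz.T+[x,y,0]
    t=np.linspace(0,6.28,40); im=np.zeros((384,512),np.float32)
    o=np.zeros((100*up,100*up),np.uint8); return b
def soft(c,q,box):
    u0,v0,u1,v1=box;u0-=6;v0-=6;u1+=6;v1+=6;up=8
    h=cv2.convexHull(((proj(c,rend(c,q))+.5-[u0,v0])*up).astype(np.float32))
    o=np.zeros(((v1-v0)*up,(u1-u0)*up),np.uint8); cv2.fillPoly(o,[np.round(h).astype(int)],255)
    return cv2.resize(o,(u1-u0,v1-v0),interpolation=cv2.INTER_AREA)/255.,(slice(v0,v1),slice(u0,u1))
def cost(q):
    t=0
    for n in ('top','side'):
        s_,sl=soft(C[n],q,boxes[n]); t+=np.abs(s_-mm[n][sl]).sum()
    return t
best=None
for w in np.radians(range(-45,45,5)):
    m=minimize(cost,[.54,-.224,w],method='Nelder-Mead',options=dict(initial_simplex=[[.54,-.224,w],[.546,-.224,w],[.54,-.218,w],[.54,-.224,w+.1]]))
    print(np.degrees(w),m.x[:2],np.degrees(m.x[2]),m.fun)
E
python3 fit.py
```

```text
plate [ 0.5755  0.1715 -0.1568] -8.982143998080968
(array([[-0.0417,  0.55  ],
       [-0.1359,  0.765 ],
       [-0.3042,  0.4544]]), array([[-0.4043, -0.2647],
       [-0.5466, -0.3507],
       [-0.4408, -0.2808]]))
ring [0.5888 0.2554 0.065 ] n [-0.3378  0.0534  0.9397]
top 186
side 286
-45.0 [ 0.542  -0.2374] -0.08790364316293826 172.26666666666665
-40.0 [ 0.5419 -0.2355] -0.2929258225421214 174.61960784313726
-35.0 [ 0.5417 -0.2362] -0.12134611849932023 172.48627450980393
-29.999999999999996 [ 0.542  -0.2375] -0.07783673805873344 173.45098039215685
-25.0 [ 0.5416 -0.2389] -0.7166929247335295 173.37254901960785
-20.0 [ 0.5413 -0.238 ] -0.32837357347009904 173.24313725490194
-14.999999999999998 [ 0.5415 -0.2357] 0.030055957491299468 173.10588235294117
-10.0 [ 0.5413 -0.2366] -0.013261370140899835 174.13725490196077
-5.0 [ 0.5422 -0.2366] 0.2674767220392531 172.34117647058824
0.0 [ 0.5413 -0.2364] -0.11928363244777263 172.81960784313725
5.0 [ 0.5413 -0.2362] -0.2954318715178185 172.1764705882353
10.0 [ 0.5417 -0.2373] -0.2537501805363357 170.8235294117647
14.999999999999998 [ 0.5411 -0.2386] -0.15003528467828248 174.12549019607843
20.0 [ 0.5419 -0.238 ] 0.14277189265919768 173.15294117647056
25.0 [ 0.5415 -0.2378] 0.013017953919365027 174.8
29.999999999999996 [ 0.5415 -0.2362] -0.0459597934731586 172.53333333333333
35.0 [ 0.5418 -0.2371] -0.017818324722146173 174.18823529411765
40.0 [ 0.5445 -0.2365] 39.35943511916221 309.47843137254904[ WARN:0@2.193] global loadsave.cpp:1063 imwrite_ Unsupported depth image for selected encoder is fallbacked to CV_8U.
```

```bash
cat > ov.py <<'E'
from h import *
import sys
def ov(q,out):
    x,y,w=q;w=np.radians(w);Rz=cv2.Rodrigues(np.array([0,0,w]))[0]
    P=lambda z,rr:np.array([[i*rr,j*rr,z] for i,j in((-1,-1),(1,-1),(1,1),(-1,1))])@Rz.T+[x,y,0]
    t=np.linspace(0,6.3,50); circ=np.c_[x+.016*np.cos(t),y+.016*np.sin(t),0*t+.08]
    o=[]
    for n,(u,v) in(('top',(325,170)),('side',(255,105))):
        c=cap(n); im=cv2.resize(c['pixels'][v:v+60,u:u+50,::-1],None,fx=8,fy=8,interpolation=cv2.INTER_CUBIC)
        im=np.clip(im.astype(float)*1.6,0,255).astype(np.uint8)
        for X,col in((P(.086,.012),(0,255,0)),(P(.176,.012),(0,0,255)),(circ,(255,255,0))):
            cv2.polylines(im,[np.round((proj(c,X)+.5-[u,v])*8).astype(int)],True,col,1)
        o.append(im)
    cv2.imwrite(out,np.hstack(o))
ov([float(a) for a in sys.argv[1:4]],sys.argv[4])
E
python3 ov.py .541 -.2265 10 pics/ov1.png
```

```text
(no output)
```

View pics/ov1.png

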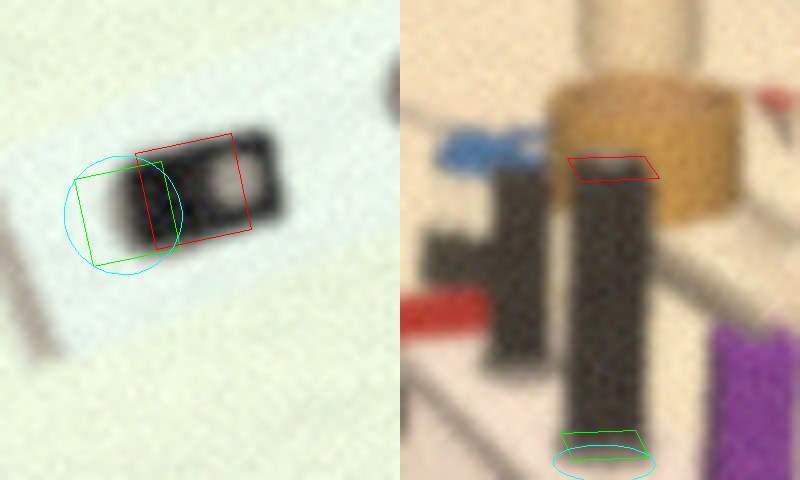

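```bash
python3 ov.py .542 -.236 5 pics/ov2.png;python3 ov.py .542 -.236 9 pics/ov3.png
```

```text
(no output)
```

View pics/ov2.png

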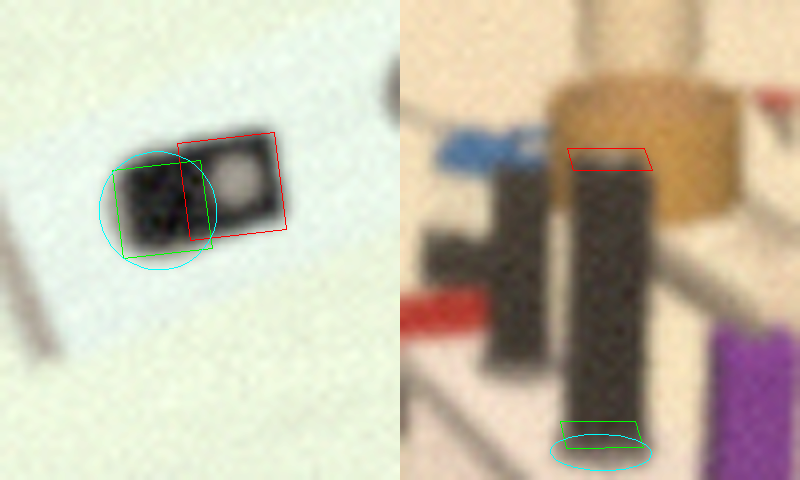

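View pics/ov3.png

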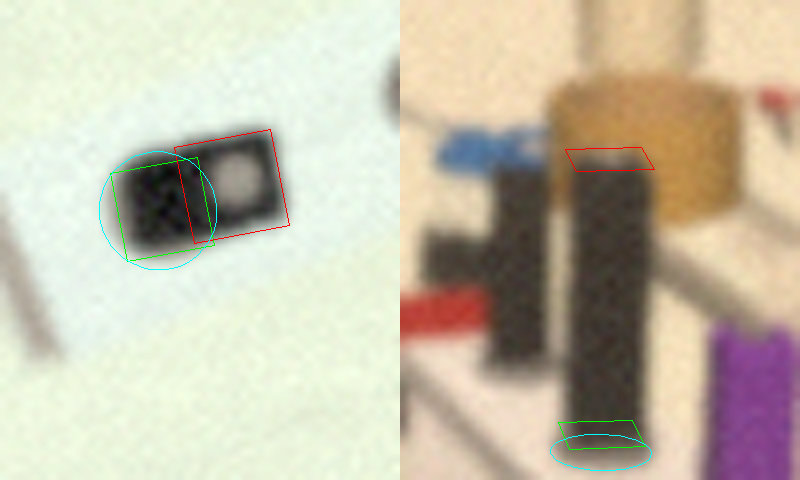

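```bash
cat > mv.py <<'E'
import numpy as np
from scipy.spatial.transform import Rotation as Ro
np.set_printoptions(precision=3,suppress=True)
def rows(p0,R0,p1,R1):
    d=R0.T@(np.array(p1)-p0)/.025; w=Ro.from_matrix(R0.T@R1).as_rotvec(degrees=True)/5
    return np.r_[d,w]
def apply(p0,R0,row):
    return p0+R0@(np.array(row[:3])*.025), R0@Ro.from_rotvec(np.array(row[3:6])*5,degrees=True).as_matrix()
def Rdown(yaw_y):  # tool y at angle
    a=np.radians(yaw_y); y=np.array([np.cos(a),np.sin(a),0]); z=np.array([0,0,-1.]); return np.c_[np.cross(y,z),y,z]
E
python3 - <<'E'
from mv import *
from station import r
s=r.sense();p=s['tcp_pos'];R=np.array(s['ee_rot']); 
print(Rdown(107)-R)
for y in (187,):
  print(rows(np.array([.182,-.598,.223]),Rdown(106.88),[.543,-.2355,.24],Rdown(y)))
E
```

```text
[[ 0.001 -0.002  0.   ]
 [-0.002 -0.001 -0.   ]
 [ 0.    -0.    -0.   ]]
[-18.028   9.682  -0.68    0.      0.    -16.024]
```

play_rows([
  [-1.5,0.8,-0.3,0,0,-1.33,87],
  [-3,1.6,-0.68,0,0,-2.67,87],
  [-4.5,2.4,-0.68,0,0,-4,87],
  [-6,3.2,-0.68,0,0,-5.33,87],
  [-7.5,4.0,-0.68,0,0,-6.67,87],
  [-9,4.8,-0.68,0,0,-8,87],
  [-10.5,5.6,-0.68,0,0,-9.33,87],
  [-12,6.4,-0.68,0,0,-10.67,87],
  [-13.5,7.2,-0.68,0,0,-12,87],
  [-15,8,-0.68,0,0,-13.33,87],
  [-16.5,8.85,-0.68,0,0,-14.67,87],
  [-18.03,9.68,-0.68,0,0,-16.02,87],
])

```text
time_s: 2.4
tcp_pos: [0.5436, -0.234, 0.2398]
ee_rot: [[0.127, -0.992, 0.0], [-0.992, -0.127, -0.0], [0.0, -0.0, -1.0]]
wrist_force: [1.1, 0.4, -0.1]
gripper_width: 1.004
```

play_rows([
  [0,0,0,0,0,0,87],
  [0,0,0,0,0,0,87],
  [0,0,0,0,0,0,87],
])

```text
time_s: 2.7
tcp_pos: [0.542, -0.2359, 0.2395]
ee_rot: [[0.121, -0.993, -0.0], [-0.993, -0.121, -0.0], [-0.0, 0.0, -1.0]]
wrist_force: [0.3, -0.2, -0.5]
gripper_width: 1.001
```

```bash
python3 ov.py .543 -.2355 7 pics/ov4.png
python3 - <<'E'
from h import *
s=r.sense();print(s['tcp_pos'],s['ee_rot'],s['joints'],s['wrist_force'])
cap('side','s1.png');cap('top','t1.png')
E
```

```text
[ 0.54180909 -0.23636446  0.23972149] [[ 1.19945597e-01 -9.92780465e-01 -4.73167924e-05]
 [-9.92780464e-01 -1.19945593e-01 -7.23237546e-05]
 [ 6.61261699e-05  5.56501030e-05 -9.99999996e-01]] [-7.88274348e+00  1.80914676e+01 -2.94372797e+00  4.79604480e-03
 -6.89669216e+01  1.47699848e+01] [ 0.37777979 -0.3372686   0.42461634]
```

View pics/s1.png

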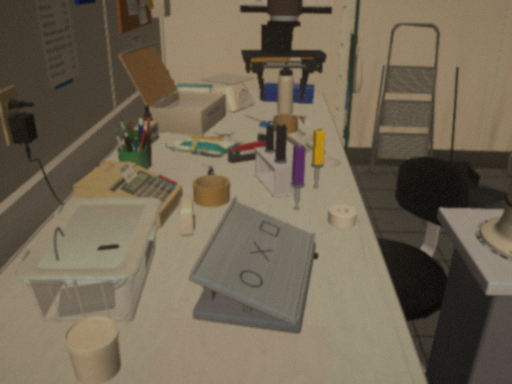

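View pics/t1.png

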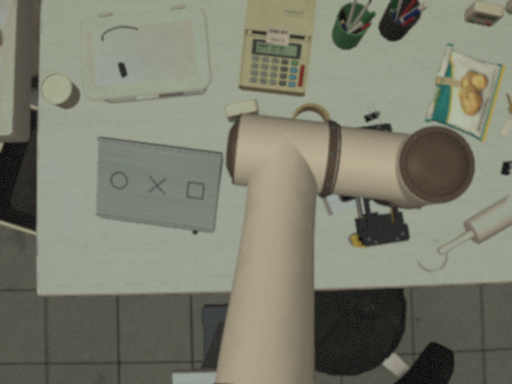

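Run:
```python
from h import *
c=cap('side');print(proj(c,[[.5418,-.2364,.24],[.543,-.2355,.176],[.543,-.2355,.08]]))
im=c['pixels'][30:180,225:345,::-1];cv2.imwrite('pics/z5.png',cv2.resize(im,None,fx=4,fy=4,interpolation=cv2.INTER_CUBIC))
```

```text
[[281.46741411  98.59227591]
 [280.23107796 124.42076299]
 [279.16726951 161.04300345]]
```

View pics/z5.png

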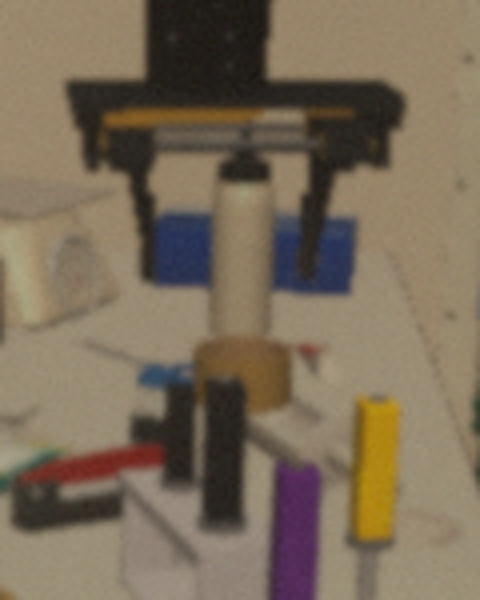

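play_rows([
  [0,0,0.8,0,0,0,87],
  [0,0,1.8,0,0,0,87],
  [0,0,2.8,0,0,0,87],
  [0,0,3.8,0,0,0,87],
  [0,0,4.56,0,0,0,87],
  [0,0,4.56,0,0,0,87],
  [0,0,4.56,0,0,0,87],
])

```text
time_s: 3.65
tcp_pos: [0.5428, -0.236, 0.1261]
ee_rot: [[0.121, -0.993, 0.0], [-0.993, -0.121, -0.001], [0.001, -0.0, -1.0]]
wrist_force: [-0.2, 0.2, 0.8]
gripper_width: 0.996
```

Run:
```python
from h import *
s=r.sense();print(s['tcp_pos'],s['wrist_force'],s['moment'])
c=cap('side');
im=c['pixels'][70:220,225:345,::-1];cv2.imwrite('pics/z6.png',cv2.resize(im,None,fx=4,fy=4,interpolation=cv2.INTER_CUBIC))
```

```text
[ 0.54277325 -0.2360401   0.12607187] [-0.22300166  0.21460193  0.80190482] [0.02224661 0.09468714 0.05048086]
```

View pics/z6.png

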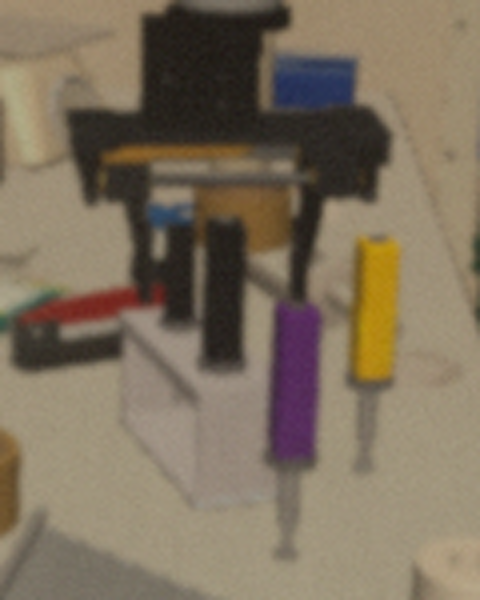

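play_rows([
  [0,0,0,0,0,0,60],
  [0,0,0,0,0,0,45],
  [0,0,0,0,0,0,32],
  [0,0,0,0,0,0,26],
  [0,0,0,0,0,0,15],
  [0,0,0,0,0,0,15],
  [0,0,0,0,0,0,15],
  [0,0,0,0,0,0,15],
])

```text
time_s: 4.5
tcp_pos: [0.5426, -0.2355, 0.1255]
ee_rot: [[0.122, -0.993, -0.0], [-0.993, -0.122, 0.0], [-0.0, 0.0, -1.0]]
wrist_force: [-0.3, 0.2, -0.8]
gripper_width: 0.355
```

play_rows([
  [0,0,0,0,0,0,15],
  [0,0,0,0,0,0,15],
  [0,0,0,0,0,0,15],
  [0,0,0,0,0,0,15],
])

```text
time_s: 4.9
tcp_pos: [0.5424, -0.2355, 0.1255]
ee_rot: [[0.122, -0.993, -0.0], [-0.993, -0.122, 0.0], [-0.0, 0.0, -1.0]]
wrist_force: [0.7, -0.2, 0.8]
gripper_width: 0.27
```

play_rows([
  [0,0,-0.4,0,0,0,15],
  [0,0,-1.2,0,0,0,15],
  [0,0,-2.3,0,0,0,15],
  [0,0,-3.6,0,0,0,15],
  [0,0,-4.9,0,0,0,15],
  [0,0,-6.2,0,0,0,15],
  [0,0,-7.4,0,0,0,15],
  [0,0,-8.4,0,0,0,15],
  [0,0,-8.8,0,0,0,15],
  [0,0,-8.8,0,0,0,15],
  [0,0,-8.8,0,0,0,15],
])

```text
time_s: 6.0
tcp_pos: [0.542, -0.2351, 0.3441]
ee_rot: [[0.122, -0.993, -0.002], [-0.993, -0.122, 0.001], [-0.002, 0.002, -1.0]]
wrist_force: [0.0, 0.1, -0.9]
gripper_width: 0.277
```

Run:
```python
from h import *
s=r.sense();print(s['tcp_pos'],s['wrist_force'],s['moment'],s['joints'])
c=cap('side','s7.png');cap('top','t7.png')
im=c['pixels'][0:200,215:365,::-1];cv2.imwrite('pics/z7.png',cv2.resize(im,None,fx=3,fy=3,interpolation=cv2.INTER_CUBIC))
```

```text
[ 0.54204071 -0.2350858   0.34405227] [ 0.02075975  0.10360959 -0.88208311] [0.09196229 0.09731316 0.02512536] [-7.78617715e+00  1.55409966e+01  8.16247990e+00 -5.94184712e-02
 -8.27610267e+01  1.47758823e+01]
```

View pics/z7.png

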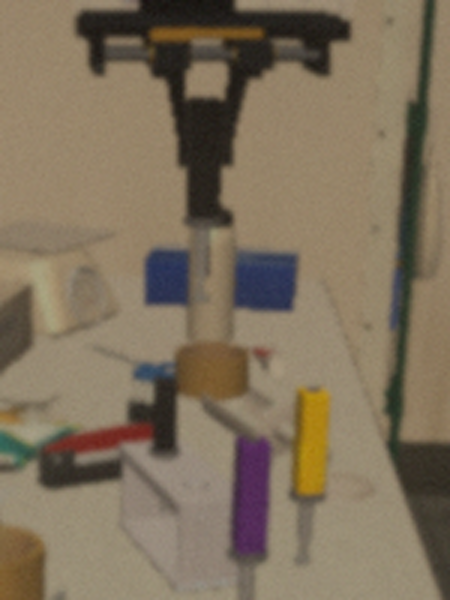

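```bash
cat > plan.py <<'E'
from mv import *
n=np.array([-.3378,.0534,.9397]); n/=np.linalg.norm(n); ring=np.array([.5888,.2554,.065])
def Rt(Rc): 
    v=np.cross(Rc[:,2],-n); a=np.arctan2(np.linalg.norm(v),Rc[:,2]@-n)
    return Ro.from_rotvec(v/max(np.linalg.norm(v),1e-12)*a).as_matrix()@Rc
E
python3 - <<'E'
from plan import *
R0=Rdown(187);p0=np.array([.5425,-.2355,.3455])
R1=Rt(R0); p1=ring+n*(.1075+.18)
print(p1,rows(p0,R0,p1,R1)); p2=ring+n*(.1075+.03); print(p2,rows(p1,R1,p2,R1))
E
```

```text
[0.492 0.271 0.335] [-20.347  -0.45    0.413   3.845   1.101  -0.   ]
[0.542 0.263 0.194] [-0.  0.  6.  0.  0.  0.]
```

play_rows([
  [-0.9,0,0,0,0,0,15],
  [-2.7,0,0,0.2,0.06,0,15],
  [-4.6,-0.1,0,0.5,0.14,0,15],
  [-6.5,-0.1,0,0.9,0.26,0,15],
  [-8.5,-0.2,0,1.3,0.37,0,15],
  [-10.5,-0.2,0,1.75,0.5,0,15],
  [-12.5,-0.3,0.1,2.2,0.63,0,15],
  [-14.5,-0.3,0.2,2.65,0.76,0,15],
  [-16.4,-0.4,0.3,3.05,0.87,0,15],
  [-18.1,-0.4,0.4,3.4,0.97,0,15],
  [-19.5,-0.45,0.41,3.68,1.05,0,15],
  [-20.35,-0.45,0.41,3.845,1.1,0,15],
])

```text
time_s: 7.3
tcp_pos: [0.4906, 0.273, 0.3334]
ee_rot: [[0.108, -0.935, 0.337], [-0.989, -0.134, -0.055], [0.097, -0.327, -0.94]]
wrist_force: [0.5, 0.1, -2.1]
gripper_width: 0.275
```

play_rows([
  [0,0,0.8,0,0,0,15],
  [0,0,2,0,0,0,15],
  [0,0,3.4,0,0,0,15],
  [0,0,4.7,0,0,0,15],
  [0,0,5.6,0,0,0,15],
  [0,0,6,0,0,0,15],
  [0,0,6,0,0,0,15],
  [0,0,6,0,0,0,15],
  [0,0,6,0,0,0,15],
])

```text
time_s: 8.2
tcp_pos: [0.5429, 0.2636, 0.1959]
ee_rot: [[0.106, -0.935, 0.34], [-0.99, -0.131, -0.051], [0.092, -0.331, -0.939]]
wrist_force: [-0.1, 0.5, -0.5]
gripper_width: 0.274
```

Run:
```python
from h import *
from plan import *
s=r.sense();print(s['tcp_pos'],s['ee_rot'],s['wrist_force'],s['moment'],s['joints'],n)
F=[]
for k in range(3):
    c=cap('side','s8.png' if k==0 else None);F.append(r.sense()['wrist_force']@n)
cap('top','t8.png');print(F)
im=c['pixels'][150:320,170:340,::-1];cv2.imwrite('pics/z8.png',cv2.resize(im,None,fx=3.5,fy=3.5,interpolation=cv2.INTER_CUBIC))
```

```text
[0.543 0.264 0.196] [[ 0.106 -0.935  0.34 ]
 [-0.99  -0.131 -0.051]
 [ 0.092 -0.331 -0.939]] [-0.052  0.495 -0.509] [ 0.113  0.935 -0.016] [ 48.464  13.963 -27.329  26.341 -40.525 -60.425] [-0.338  0.053  0.94 ]
[np.float64(-1.6388169534633672), np.float64(-1.921464244385225), np.float64(-1.1618197073481518)]
```

View pics/z8.png

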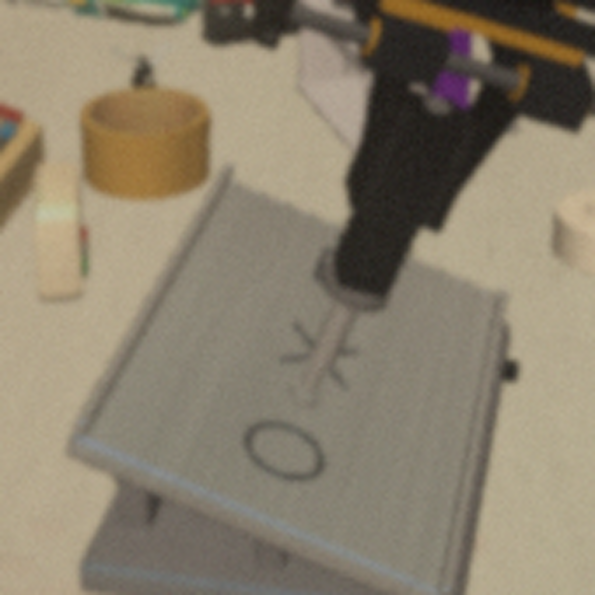

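View pics/t8.png

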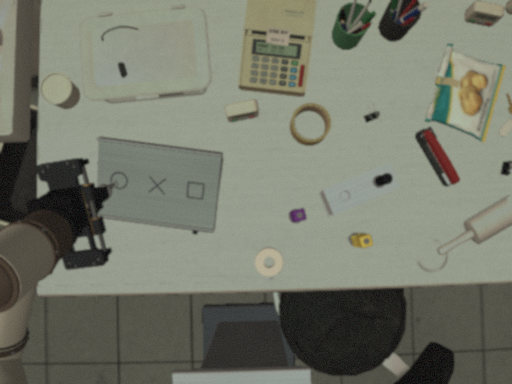

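```bash
cat > ov2.py <<'E'
from h import *
from plan import *
import sys
def run(out,comp,org=.0455):
    s=r.sense();p=s['tcp_pos'];R=np.array(s['ee_rot']);a=-R[:,2]
    O=p-a*org; th=np.linspace(0,6.3,60); ci=lambda c,rr:c+rr*(np.outer(np.cos(th),R[:,0])+np.outer(np.sin(th),R[:,1]))
    tip=O-a*(.062-comp)
    print('tip rel ring in n:',(tip-ring)@n,'lat',np.linalg.norm((tip-ring)-((tip-ring)@n)*n),'ang',np.degrees(np.arccos(a@n)))
    L=[]
    ex=np.cross([0,1,0],n)
    t=np.linspace(0,6.3,60);u1=np.cross(n,[1,0,0]);u1/=np.linalg.norm(u1);u2=np.cross(n,u1)
    rg=ring+.018*(np.outer(np.cos(t),u1)+np.outer(np.sin(t),u2))
    for nm,(u,v),f in(('side',(215,200),8),('top',(75,140),8)):
        c=cap(nm); w,h=(70,110) if nm=='side' else (70,110)
        im=cv2.resize(c['pixels'][v:v+h,u:u+w,::-1],None,fx=5,fy=5,interpolation=cv2.INTER_CUBIC)
        im=np.clip(im.astype(float)*1.5,0,255).astype(np.uint8)
        for X,col in((ci(tip,.007),(0,0,255)),(ci(O,.016),(0,255,0)),(ci(O+a*.006,.016),(0,255,0)),(rg,(255,0,0)),(np.array([tip,O]),(0,255,255))):
            cv2.polylines(im,[np.round((proj(c,X)+.5-[u,v])*5).astype(int)],False,col,1)
        L.append(im)
    cv2.imwrite(out,np.hstack(L))
run(sys.argv[1],float(sys.argv[2]))
E
python3 ov2.py pics/o9.png 0
```

```text
tip rel ring in n: 0.0310360743445877 lat 0.0009466268349168364 ang 0.10856772199458879
```

View pics/o9.png

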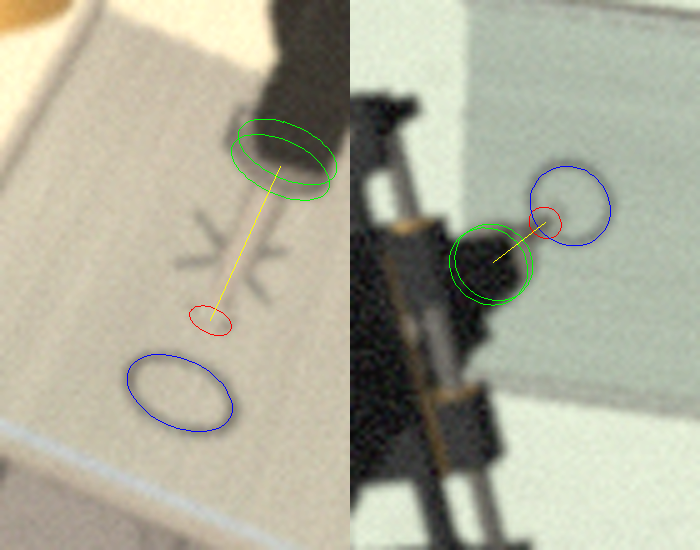

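Run:
```python
from h import *
a=np.mean([cap('side')['pixels'].astype(float) for _ in range(4)],0)
im=a[205:275,235:295,::-1]; im=np.clip((im-30)*2.2,0,255).astype(np.uint8)
cv2.imwrite('pics/z10.png',cv2.resize(im,None,fx=8.5,fy=8.5,interpolation=cv2.INTER_CUBIC))
```

```text
(no output)
```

View pics/z10.png

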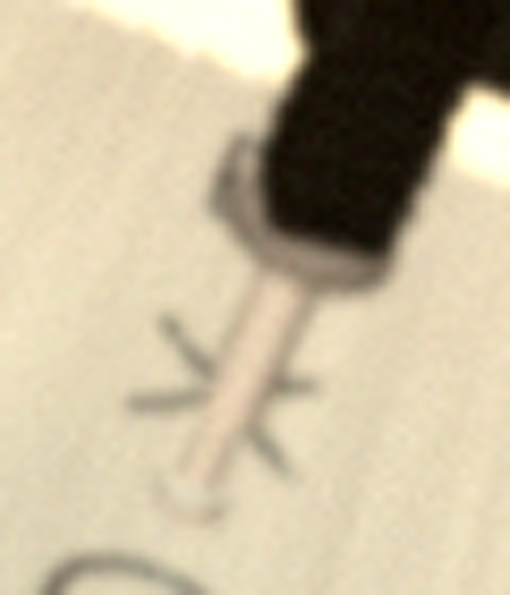

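Run:
```python
from h import *
from plan import *
s=r.sense();p=s['tcp_pos'];R=np.array(s['ee_rot']);a=-R[:,2]
ims=[r.capture('side') for _ in range(5)]; c=ims[0]
A=np.mean([i['pixels'].astype(float).sum(2) for i in ims],0)
# neck between probe z -8..-36
zz=np.linspace(-.010,-.038,15); P=proj(c,p-a*.0455+np.outer(zz,a))
d=(P[-1]-P[0])/np.linalg.norm(P[-1]-P[0]); nn=np.array([-d[1],d[0]])
print('pred slope',P[0],P[-1],np.degrees(np.arctan2(d[0],d[1])))
# profile perpendicular: use color difference red - green for pinkish neck
B=np.mean([i['pixels'].astype(float) for i in ims],0); 
t=np.linspace(-8,8,65)
for name,I in (('sum',A),('r-g',B[:,:,0]-B[:,:,1])):
  I=cv2.GaussianBlur(I.astype(np.float32),(0,0),.7)
  prof=np.array([cv2.remap(I.astype(np.float32),(q[0]+t*nn[0]).astype(np.float32)[None],(q[1]+t*nn[1]).astype(np.float32)[None],cv2.INTER_LINEAR)[0] for q in P])
  print(name)
  for k in (0,4,7,10,14): print(prof[k][::4].round(0))
```

```text
pred slope [268.318 238.312] [261.958 252.287] -24.468272739515335
sum
[377. 372. 361. 343. 321. 305. 308. 320. 329. 333. 329. 331. 340. 353.
 361. 363. 369.]
[387. 387. 383. 367. 343. 330. 338. 357. 370. 371. 362. 350. 350. 363.
 373. 375. 376.]
[370. 366. 363. 352. 335. 323. 334. 356. 370. 371. 361. 348. 347. 359.
 370. 373. 372.]
[362. 344. 323. 303. 290. 302. 328. 355. 369. 371. 361. 344. 334. 332.
 329. 326. 324.]
[385. 381. 371. 353. 334. 324. 336. 356. 370. 371. 358. 336. 320. 323.
 338. 354. 368.]
r-g
[ 7.  7.  7.  7.  7.  8.  9. 10. 10. 10.  9.  8.  7.  7.  7.  6.  6.]
[ 7.  7.  6.  7.  7.  8. 10. 10. 10. 10. 10.  9.  8.  7.  6.  6.  6.]
[ 6.  6.  6.  6.  7.  8.  9. 10. 10. 10. 10.  9.  7.  6.  6.  6.  6.]
[ 6.  6.  5.  6.  7.  8.  9. 10. 11. 11. 10.  9.  7.  6.  5.  5.  5.]
[ 6.  6.  6.  6.  6.  8.  9. 10. 11. 11. 10.  8.  6.  5.  5.  5.  6.]
```

play_rows([
  [0,0,0.3,0,0,0,15],
  [0,0,0.65,0,0,0,15],
  [0,0,0.88,0,0,0,15],
  [0,0,0.88,0,0,0,15],
  [0,0,0.88,0,0,0,15],
  [0,0,0.88,0,0,0,15],
])

```text
time_s: 9.55
tcp_pos: [0.5501, 0.2618, 0.1739]
ee_rot: [[0.105, -0.935, 0.338], [-0.99, -0.131, -0.053], [0.094, -0.329, -0.94]]
wrist_force: [-0.2, 0.5, -1.1]
gripper_width: 0.271
```

```bash
cat > fr.py <<'E'
from h import *
from plan import *
import sys
F=[];P=[];M=[]
for _ in range(int(sys.argv[1])):
    r.capture('side'); s=r.sense(); F.append(s['wrist_force']@n);P.append((s['tcp_pos']-ring)@n);M.append(s['moment'])
R=np.array(s['ee_rot'])
tip=s['tcp_pos']-n*.1075
print('t',s['time_s'],'Fn',np.mean(F),'+-',np.std(F)/len(F)**.5,'h',np.mean(P)-.1075,'ang',np.degrees(np.arccos(-R[:,2]@n)),'lat',(tip-ring)-((tip-ring)@n)*n,'M',np.mean(M,0))
E
python3 fr.py 20
```

```text
t 10.55 Fn -1.2658015206499023 +- 0.1083349927814726 h 0.008185684239080435 ang 0.005384977465962888 lat [0. 0. 0.] M [0.156 0.95  0.016]
```

play_rows([
  [0,0,0.1,0,0,0,15],
  [0,0,0.2,0,0,0,15],
  [0,0,0.28,0,0,0,15],
  [0,0,0.28,0,0,0,15],
  [0,0,0.28,0,0,0,15],
])

```text
time_s: 11.05
tcp_pos: [0.5523, 0.2613, 0.167]
ee_rot: [[0.105, -0.935, 0.338], [-0.99, -0.131, -0.054], [0.094, -0.329, -0.94]]
wrist_force: [0.5, -0.3, -0.9]
gripper_width: 0.274
```

```bash
python3 fr.py 12
```

```text
t 11.65 Fn -1.2811027198421439 +- 0.12742673540473412 h 0.0011409065206115232 ang 0.0041724548774661665 lat [0. 0. 0.] M [ 0.153  0.962 -0.001]
```

No contact yet (force unchanged). I'll continue in 2 mm steps.

play_rows([
  [0,0,0.04,0,0,0,15],
  [0,0,0.08,0,0,0,15],
  [0,0,0.08,0,0,0,15],
  [0,0,0.08,0,0,0,15],
])

```text
time_s: 12.05
tcp_pos: [0.553, 0.2613, 0.1654]
ee_rot: [[0.105, -0.935, 0.338], [-0.99, -0.131, -0.053], [0.094, -0.329, -0.94]]
wrist_force: [-0.8, 0.0, -0.2]
gripper_width: 0.274
```

```bash
python3 fr.py 10
```

```text
t 12.55 Fn 0.30621423290805055 +- 0.14396894202006538 h -0.0008148186750511627 ang 0.016287016614758152 lat [0. 0. 0.] M [0.165 0.985 0.001]
```

play_rows([
  [0,0,0.05,0,0,0,15],
  [0,0,0.1,0,0,0,15],
  [0,0,0.15,0,0,0,15],
  [0,0,0.15,0,0,0,15],
  [0,0,0.15,0,0,0,15],
])

```text
time_s: 13.05
tcp_pos: [0.5543, 0.2611, 0.1618]
ee_rot: [[0.105, -0.935, 0.338], [-0.99, -0.131, -0.053], [0.094, -0.329, -0.94]]
wrist_force: [-1.1, 0.8, 1.1]
gripper_width: 0.274
```

```bash
python3 fr.py 24
python3 - <<'E'
from h import *
a=[cap(n) for n in('side','top')]
ims=[]
for c,(u,v) in zip(a,((225,205),(85,150))):
    im=c['pixels'][v:v+75,u:u+55,::-1].astype(float); im=np.clip((im-30)*2,0,255).astype(np.uint8); ims.append(cv2.resize(im,None,fx=7,fy=7,interpolation=cv2.INTER_CUBIC))
cv2.imwrite('pics/z11.png',np.hstack(ims))
s=r.sense();print(s['tcp_pos'],s['time_s'],s['gripper_width'])
E
```

```text
t 14.25 Fn 1.4400873442891682 +- 0.09173317272091709 h -0.004604526951049404 ang 0.015057430718864019 lat [0. 0. 0.] M [0.171 0.817 0.009]
[0.55430721 0.26102826 0.16172942] 14.35 0.273598274864993
```

View pics/z11.png

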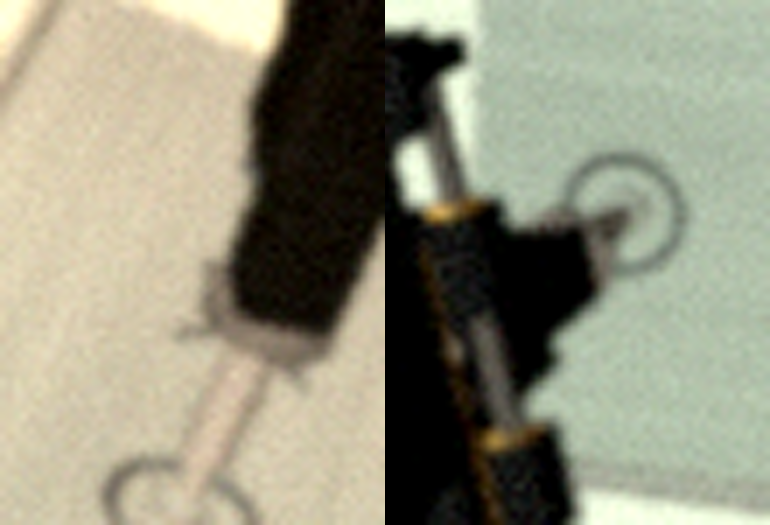

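```bash
python3 - <<'E'
from h import *
a=np.mean([cap('side')['pixels'].astype(float) for _ in range(4)],0)
im=a[230:300,225:285,::-1]; im=np.clip((im-30)*2.2,0,255).astype(np.uint8)
cv2.imwrite('pics/z12.png',cv2.resize(im,None,fx=8,fy=8,interpolation=cv2.INTER_CUBIC))
E
python3 ov2.py pics/o12.png 0.005; python3 fr.py 10
```

```text
tip rel ring in n: 0.0003565033616029081 lat 0.00031052876581650685 ang 0.011474977511344792
t 15.15 Fn 1.8210828506319892 +- 0.15189284555739993 h -0.004640073613870671 ang 0.0120995367261944 lat [0. 0. 0.] M [0.217 0.602 0.039]
```

View pics/z12.png

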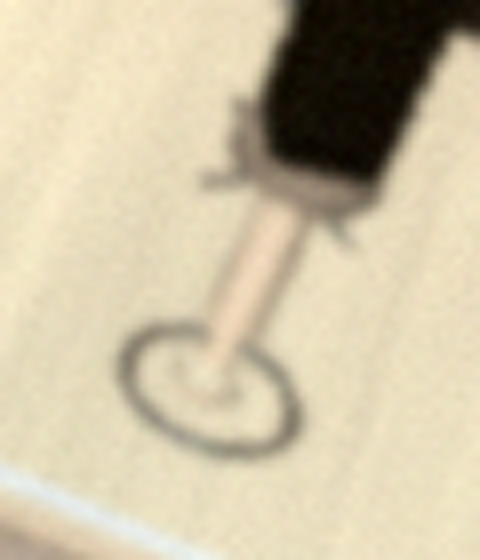

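View pics/o12.png

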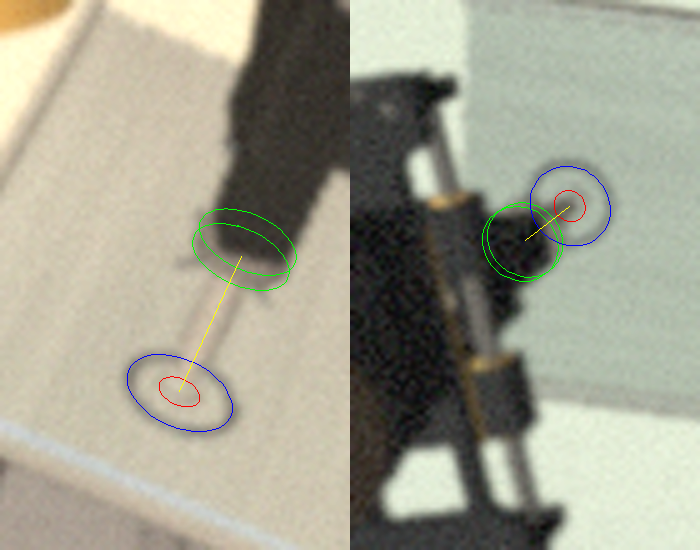

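```bash
python3 fr.py 20; python3 fr.py 12
python3 - <<'E'
from h import *
s=r.sense();print(s['tcp_pos'],s['wrist_force'],s['moment'],s['gripper_width'])
E
```

```text
t 16.15 Fn 1.3925697075896544 +- 0.11720915347097634 h -0.004638857248827871 ang 0.012689440268707247 lat [0. 0. 0.] M [0.265 0.505 0.075]
t 16.75 Fn 1.3658943630670828 +- 0.12122776428032042 h -0.0046457593234058014 ang 0.009439399013468566 lat [0. 0. 0.] M [0.311 0.416 0.082]
[0.55428756 0.26103983 0.16173215] [1.00777998 0.62658113 2.54516215] [0.34398582 0.37232768 0.1108644 ] 0.2765201800479141
```

Run:
```python
from h import *
from plan import *
ims=[];F=[];M=[]
for _ in range(8):
    ims.append(r.capture('side'));s=r.sense();F.append(s['wrist_force']);M.append(s['moment'])
R=np.array(s['ee_rot']);p=s['tcp_pos'];a=-R[:,2];c=ims[0]
print('F tool',R.T@np.mean(F,0),'M tool',R.T@np.mean(M,0),s['joints'],s['time_s'])
B=np.mean([i['pixels'].astype(float) for i in ims],0)
zz=np.linspace(-.010,-.042,9); P=proj(c,p-a*.0455+np.outer(zz,a))
d=(P[-1]-P[0])/np.linalg.norm(P[-1]-P[0]); nn=np.array([-d[1],d[0]]);t=np.linspace(-8,8,65)
I=cv2.GaussianBlur(B.sum(2).astype(np.float32),(0,0),.7)
for q in P: print(cv2.remap(I,(q[0]+t*nn[0]).astype(np.float32)[None],(q[1]+t*nn[1]).astype(np.float32)[None],cv2.INTER_LINEAR)[0][::4].round(0))
im=np.clip((B[230:300,225:285,::-1]-30)*2.2,0,255).astype(np.uint8)
cv2.imwrite('pics/z13.png',cv2.resize(im,None,fx=8,fy=8,interpolation=cv2.INTER_CUBIC))
```

```text
F tool [-0.629 -1.196 -1.73 ] M tool [-0.32  -0.389  0.003] [ 46.909  16.796 -29.567  29.052 -35.66  -62.536] 17.15
[333. 316. 309. 311. 306. 300. 304. 317. 327. 329. 325. 323. 329. 335.
 332. 322. 317.]
[368. 369. 372. 362. 341. 327. 335. 355. 369. 372. 362. 353. 355. 366.
 373. 370. 365.]
[387. 386. 380. 365. 340. 326. 337. 358. 374. 376. 366. 355. 356. 368.
 376. 379. 380.]
[388. 385. 380. 365. 342. 328. 337. 359. 374. 376. 365. 355. 356. 366.
 374. 378. 381.]
[387. 386. 381. 367. 345. 331. 338. 360. 376. 377. 364. 351. 351. 363.
 373. 377. 380.]
[387. 385. 381. 368. 348. 334. 341. 362. 376. 376. 364. 350. 350. 360.
 372. 378. 380.]
[388. 387. 383. 371. 349. 334. 340. 361. 375. 376. 365. 354. 353. 363.
 373. 377. 381.]
[387. 386. 381. 370. 348. 332. 339. 359. 374. 376. 366. 356. 356. 365.
 374. 379. 381.]
[376. 368. 359. 347. 331. 325. 334. 355. 371. 371. 361. 349. 348. 355.
 365. 374. 377.]
```

View pics/z13.png

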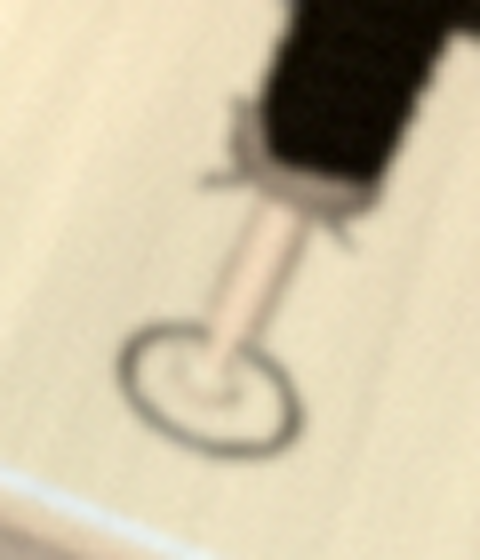

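```bash
python3 -c "
from station import r
print(r.sense()['time_s'],r.finish_job())"
```

```text
the job is handed in; nothing more can be done
17.15 None
```

I took the surface probe out of the rack and am holding its sprung tip inside the engraved ring on the warming plate. I handed the job in at about 17 s, still gripping the probe.

- **Press:** the averaged contact force along the plate's normal was about 2.7 N, which matches the tip being half way in. Contact was felt about 5 mm before the final position, which agrees. One shorter reading came out at about 3.1 N; the later ones returned to 2.7 N.
- **Square to the face:** the tool's axis was within 0.02° of the plate normal I worked out. In the side picture the probe's neck ran parallel to that axis, to about 1°.
- **Inside the ring:** both cameras show the tip inside the ring. It is about 1 mm off centre by the side view and perhaps 2–3 mm by the top view, against about 9 mm of room.
- **Unexplained drift:** the wrist moment changed slowly, by about 0.6 N m over the last 4 s of holding, with a small sideways force of about 1.3 N. The probe did not move in the pictures and the measured position was steady, so I handed it in as it was.
- **Other objects:** the other probe and the loose things were not touched and looked undisturbed in the pictures. I did not take a full check picture at the very end.

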